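Set up the turbidity stand and hold the reference cell in its light path

ROBOT

A 6-joint arm with a two-finger parallel gripper is mounted at the origin on the work surface; the furniture and walls round the work are solid. World frame = base frame: x ahead of the robot, y to its left, z up, the work surface at z = 0. Lengths are in m, angles in rad, forces in N, time in s.
With the tool pointing down it reaches from about 0.25 to 0.725 m from the base axis. Payload 4 kg.
Tool frame: the origin (TCP) lies on the centre line of the jaws, within the pads' length; the fingertips stand 14 mm ahead of it and the grasp point (between the pads) lies 5 mm behind it; z points along the fingers, x is the direction in which the jaws open and shut, and the axes are right-handed (so a half turn about z gives the same grasp; the last joint's range is limited). The gripper opens to 85 mm and grips with 20 to 120 N. Pads are 22 mm wide; open, the fingers measure 114 mm over their backs; the gripper's body (76 mm by 85 mm) begins 54 mm behind the grasp point. The pads swing forward as they close: fully open they stand 13 mm farther back than shut.
Start: joints at [-1.143, 0.241, 0.005, 1.335, 0, 1.571], TCP at [0.207, -0.455, 0.245] pointing down, gripper open.
Joint ranges: [-2.72, 2.72], [-1.05, 1.87], [-1.09, 1.28], [-1.99, 2.15], [-1.42, 1.44], [-3.14, 3.14]. Speed limits (rad/s): [2.79, 2.79, 3.14, 3.14, 3.14, 3.14].

INTERFACE

Orientations are given as a unit quaternion [x, y, z, w].
In Python, from workcell import bot gives the robot as it stands.
- The arm moves only by the tool play_rows, never from a script. Its argument "motion" is a list of rows, each an object with "fingers": the closure, from -1 (fully open) to 1 (shut), so that 0 is half open; "translation": the shift along the tool's x, y, z in cm, a list of three; "roll": the turn about the tool's z in degrees. A call has 1 to 20 rows; each row is the pose to reach, as a shift and turn from the pose commanded when the call began, along the tool's axes at that moment; what a row does not reach only later rows make up. A row lasts 1/12 s, in which the tool goes at most 41.7 mm and 7.16 degrees, less where a joint would pass 70% of its speed; a pose out of reach is approached as far as the arm can. A call with a gripper value outside its range is refused whole. The fingers move at their own pace and stop on an object; the grip force is fixed at half the most. Time passes only in rows, so rows that repeat a pose let the fingers close. It gives the time, the measured TCP pose, the force and the opening at its end, in the units of the state.
- bot.get_obs(): the state, without advancing time (a new reading comes with each control period).
- bot.camera(name): name is "scene" or "top"; returns a dict with "pixels" (480x640x3 uint8, red, green, blue), "intrinsics" (3x3 intrinsics, pixels), "k1" (the pictures are not rectified: a ray, as slopes to the right and down, at radius r is drawn at 1 + k1 r^2 times it, then the intrinsics apply), "world_to_cam" (4x4, takes a point from world to camera coordinates). Camera axes: x right, y down, z forward; pixel columns grow to the right and rows downward; lengths in m; the calibration is good to about 2 mm. A picture is of the moment at which its call begins. There is no depth.
- bot.job_done(): hands the job in, once; it reports no verdict.
The state is a dict: "clock": time; "joint_pos": joint angles; "joint_vel": joint speeds; "tau": joint torques, N m; "eef_pos": TCP position; "tool_rot": TCP orientation; "ft_force": force on the tool from outside, world axes, zero at the start; "ft_torque": the same for the moment, N m; "grip_width": finger opening in m.
Only numpy, scipy, OpenCV 4.12 (cv2) and the standard library are available. Lean on these libraries where they do the work, as an engineer would, in place of code of your own. Each camera call takes 0.05 s, during which the arm holds its last target. There are 200 camera calls.

TASK

Set the turbidity stand up for a reading: lay the opal (white) filter disc flat and centred on the stand's round lamp window, then the blue filter disc centred on top of it. Then lift the amber reference cell out of its rack, gripping it by its two white frosted faces only (do not touch its amber clear faces), and finish while holding it still and upright in the light path: centred over the filters without touching them, its middle level with the detector eye, and one clear face squarely towards the eye. The program ends with the cell still in the gripper; leave the black blank cell and the tweezers alone.

Things in the scene. Friction and masses are not known exactly. Their poses are not given: they have to be found in the camera images.
- stand: turbidity stand, fixed: grey block 30 mm high, x -42 to 42, y -40 to 110 mm, with a dark steel lamp plate (64 mm across, top 34 mm above the table) at the origin and a grey detector post in +y (near face at y 75 mm, 44 mm wide in x, top 118 mm high) that carries the eye. Origin on the table under the plate's middle; z up. Yaw varies.
- window (a point): centre of the pale lit lamp window (22 mm across), on the top of the lamp plate, 34 mm above the table; axes as stand
- eye (a point): front of the detector eye, a black tube 22 mm across that looks along -y of the stand; 56 mm in +y from the window's axis, 100 mm above the table, so 66 mm above the lamp plate and 50 mm above the top of the finished 16 mm stack; axes as stand
- opal: opal filter disc, loose: black rim, white centre (38 mm across) on both sides, 50 mm diameter, 8 mm thick, lies flat on the table, 40 g. Origin: centre of its underside, z up
- blue: blue filter disc, loose: black rim, blue centre (38 mm across) on both sides, 50 mm diameter, 8 mm thick, lies flat on the table, 40 g. Origin: centre of its underside, z up
- rack: aluminium rack, fixed: 56 (x) x 100 (y) x 20 mm block with two square pockets 29 mm wide and 12 mm deep, at y +27 and -27 mm. One holds the amber cell, the other the black blank. Origin: centre of its underside
- cell: amber reference cell, loose, 70 g, closed rigid cuvette upright in a rack pocket, underside 8 mm above the table, all above 12 mm from its underside free: 26 x 26 mm, 52 mm high plus an 8 mm black stopper (19 mm across). Origin: centre of underside; z up. White frosted faces look along +x and -x (grip across x), amber clear faces along +y and -y; half a turn changes nothing
- cell_mid (a point): middle of the amber cell, 30 mm above its underside on its axis
- cell_clear_a: amber clear face of the cell on its +y side, 20 mm wide, 46 mm high, do not touch; origin at the plate's middle, 12 mm from the cell's axis
- cell_clear_b: amber clear face of the cell on its -y side, the same
- blank: black blank cell, loose, same size and shape as the amber cell, in the other pocket 54 mm away (along y of the cell); leave it alone. Origin: centre of its underside
- tweezers: steel tweezers lying on the black notebook (12 mm thick), 121 mm long, 9 mm high; leave alone. Origin: centre of the underside
Not all that is in view belongs to the job. Leave any pink or turquoise look-alike of the opal alone.

How it is judged:
By the outcome, as a careful person would: the job done as asked, in the order asked, and still so for the second after the job is handed in, while the arm keeps its last pose, push and grip.
It also fails if it takes over 72 s, if anything falls off the work surface, if the arm or the gripper's body presses on something with over 40 N, if the wrist force passes 120 N, or if a joint passes its speed limit or range.

## Working session

There is one attempt and no reset: what is moved stays moved. The work goes in short steps, Python scripts to look and compute and a tool call to move; the robot and the scene stay as the last step left them, time stands still between calls to the robot, and variables do not carry over. Pictures are saved under pics/ and viewed, about 8 in all and at most 12, crops included, and the job is handed in when it is done.

Besides the shell and the picture viewer there is one more tool, called after "Call:" by a JSON object that holds its "op" and its "data". play_rows: Moves the arm, as the interface text tells. Its arguments: {"type":"object","properties":{"motion":{"type":"array","items":{"type":"object","properties":{"fingers":{"type":"number"},"translation":{"type":"array","items":{"type":"number"}},"roll":{"type":"number"}}}}},"required":["motion"]}

```bash
mkdir -p pics; cat > h.py <<'E'
import numpy as np, cv2
from workcell import bot
def shot(n,f=None):
    c=bot.camera(n)
    if f: cv2.imwrite('pics/'+f,c['pixels'][:,:,::-1])
    return c
def ray(c,uv):
    K=np.array(c['intrinsics']);k=c['k1'];T=np.array(c['world_to_cam'])
    d=np.array([(uv[0]-K[0,2])/K[0,0],(uv[1]-K[1,2])/K[1,1]]);s=d.copy()
    for _ in range(20): s=d/(1+k*(s@s))
    R=T[:3,:3];return -R.T@T[:3,3],R.T@np.array([s[0],s[1],1.])
def plane(c,uv,z):
    o,d=ray(c,uv);return (o+d*(z-o[2])/d[2])
def proj(c,p):
    K=np.array(c['intrinsics']);T=np.array(c['world_to_cam']);q=T[:3,:3]@np.array(p)+T[:3,3]
    s=q[:2]/q[2];s=s*(1+c['k1']*(s@s));return K[0,0]*s[0]+K[0,2],K[1,1]*s[1]+K[1,2]
E
python3 - <<'E'
from h import *
for n in('scene','top'):
    c=shot(n,n+'0.png');print(n,c['intrinsics'],c['k1'],np.round(ray(c,(320,240)),3))
print(bot.get_obs())
E
```

```text
scene [[592.74128454   0.         319.16101012]
 [  0.         592.74128454 231.55557086]
 [  0.           0.           1.        ]] -0.012252019757111592 [[-0.39   0.66   0.567]
 [ 0.784 -0.44  -0.438]]
top [[537.46207883   0.         314.94693072]
 [  0.         537.46207883 234.20614049]
 [  0.           0.           1.        ]] 0.04287790510500508 [[ 0.273  0.189  1.272]
 [ 0.147 -0.026 -0.989]]
{'clock': 0.1, 'joint_pos': array([-1.14298119e+00,  2.41351763e-01,  3.85463395e-03,  1.33522289e+00,
       -9.38549561e-06,  1.57077594e+00]), 'joint_vel': array([ 0.00021234, -0.00248439,  0.00172166, -0.00168876,  0.00081902,
       -0.00030342]), 'tau': array([-6.21343634e-05, -3.73136723e+01,  2.53010470e+01,  1.08389507e-02,
        2.91539166e-06,  7.42218766e-07]), 'eef_pos': array([ 0.20721112, -0.45443758,  0.24449327]), 'tool_rot': array([ 8.41100794e-01, -5.40877555e-01, -8.11536391e-04, -5.16309925e-04]), 'ft_force': array([ 0.52207281, -0.07973175,  0.07766722]), 'ft_torque': array([ 0.00793661, -0.00703517,  0.03569241]), 'grip_width': 0.0853084848382703}
```

View pics/top0.png

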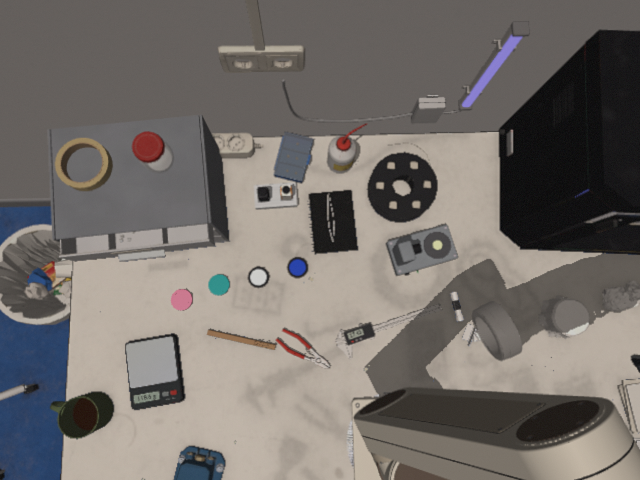

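View pics/scene0.png

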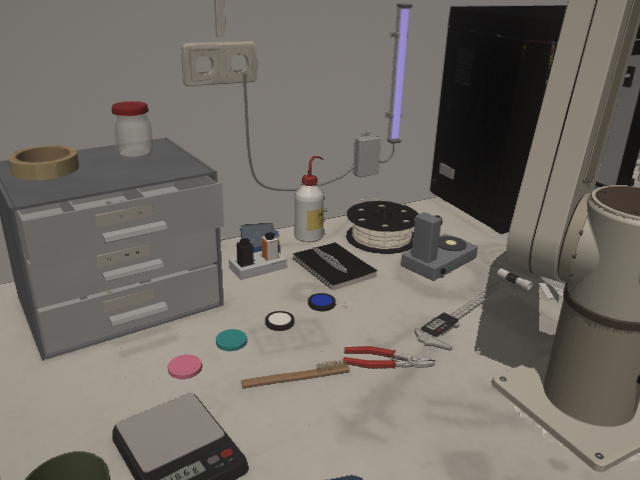

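The top view shows the opal (black rim, white) at (259,277) and the blue disc at (298,268). The lamp plate is at (437,245), with the detector post to its left at (403,251). The rack holds the black blank at (264,194) and the amber cell at (288,191). The pink (181,299) and turquoise (219,284) discs are look-alikes. Next is one enlarged crop plus measurements.

```bash
cat > m.py <<'E'
from h import *
from scipy.optimize import least_squares
def blob(im,box,f):
    x0,y0,x1,y1=box;m=f(im[y0:y1,x0:x1].astype(int)).astype(np.uint8)
    n,l,s,ce=cv2.connectedComponentsWithStats(m);i=1+np.argmax(s[1:,4]);return ce[i]+[x0,y0],s[i,4],(l==i)
E
python3 - <<'E'
from m import *
t=shot('top');s=shot('scene')
T,S=t['pixels'],s['pixels']
white=lambda a:(a.min(2)>150)
dark=lambda a:a.max(2)<70
blue=lambda a:(a[...,2]>a[...,0]+50)
amber=lambda a:(a[...,0]>a[...,2]+70)
def ell(im,box,f):
    x0,y0,x1,y1=box;_,_,m=blob(im,box,f)
    cs,_=cv2.findContours(m.astype(np.uint8),cv2.RETR_EXTERNAL,cv2.CHAIN_APPROX_NONE)
    e=cv2.fitEllipse(max(cs,key=cv2.contourArea));return np.array(e[0])+[x0,y0],np.round(e[1],1)
for n,c,im,bo,bb in(('top',t,T,(243,262,275,292),(282,253,314,283)),('scene',s,S,(260,306,300,336),(303,288,342,314))):
    for nm,b,f in(('opal rim',bo,dark),('blue',bb,blue),('blue rim',bb,lambda a:(a.max(2)<70)|blue(a))):
        try:
            e,ax=ell(im,b,f);print(n,nm,np.round(e,1),ax,np.round(plane(c,e,.008 if nm=='blue' else .006),4))
        except Exception as ex: print(n,nm,ex)
lit=lambda a:(a.min(2)>120)&(a[...,0]>a[...,2]+25)
for n,c,im,b in(('top',t,T,(422,230,455,260)),('scene',s,S,(436,232,468,254))):
    try:
        e,ax=ell(im,b,lit);print(n,'win',e,ax,plane(c,e,.034))
    except Exception as ex: print(ex)
def crop(im,b,k): return cv2.resize(im[b[1]:b[3],b[0]:b[2]],None,fx=k,fy=k,interpolation=cv2.INTER_CUBIC)
def fit(i,w,h):
    o=np.zeros((h,w,3),np.uint8);i=i[:h,:w];o[:i.shape[0],:i.shape[1]]=i;return o
a=np.hstack([fit(crop(T,(240,165,320,290),2.4),200,300),fit(crop(T,(250,175,305,215),5),280,200) if 0 else fit(crop(T,(248,172,306,216),5),300,300),fit(crop(T,(383,218,463,280),3.7),300,300)])
b=np.hstack([fit(crop(S,(225,225,345,335),2.2),270,300),fit(crop(S,(225,225,290,280),4),260,300),fit(crop(S,(396,205,484,283),3),270,300)])
cv2.imwrite('pics/crop1.png',np.vstack([a,b])[:,:,::-1])
E
```

```text
top opal rim [258.2 276.7] [18.8 19.1] [0.3776 0.3037 0.006 ]
top blue [297.1 267. ] [15.9 16.3] [0.398  0.2117 0.008 ]
top blue rim [297.4 266.8] [19.1 19.1] [0.3985 0.2111 0.006 ]
scene opal rim [279.3 320.1] [18.6 26.6] [0.3743 0.3054 0.006 ]
scene blue [321.4 299.8] [10.3 21.1] [0.3967 0.2123 0.008 ]
scene blue rim [321.4 301.8] [17.2 27. ] [0.3936 0.214  0.006 ]
top win [436.94975948 244.73950958] [8.4 8.8] [ 0.43960557 -0.11506161  0.034     ]
scene win [450.4836235  242.05622864] [3.7 9.1] [ 0.43884584 -0.11431401  0.034     ]
```

View pics/crop1.png

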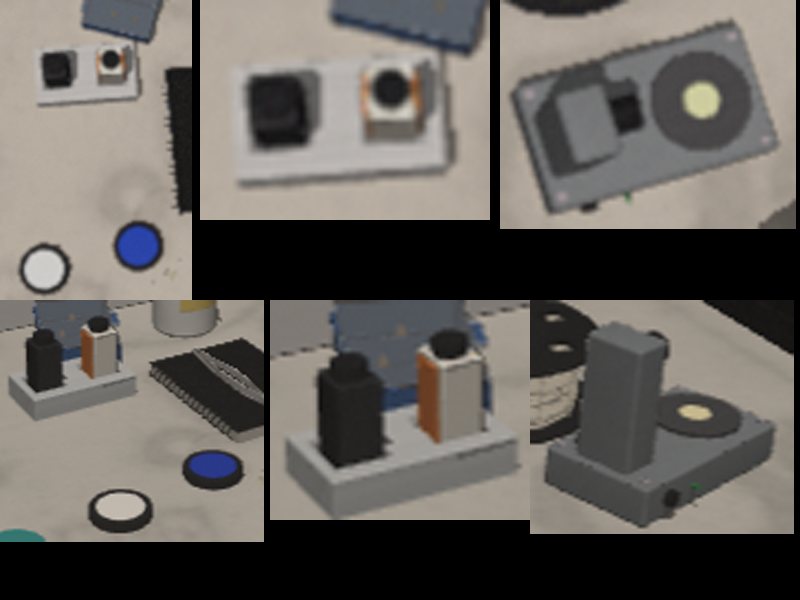

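The crop confirms the opal (white, black rim) at (258,277), the blue disc, and the lit window. The amber cell is in the right-hand pocket, with its white faces towards and away from the robot. Next I get the yaws from line segments.

```bash
python3 - <<'E'
from m import *
t=shot('top');s=shot('scene')
L=cv2.createLineSegmentDetector()
for c,nm,b,z in((t,'stand',(380,215,466,282),.03),(t,'rack',(246,172,306,216),.02),(s,'stand',(396,205,484,283),.03),(s,'rack',(225,225,290,280),.02)):
    g=cv2.cvtColor(np.ascontiguousarray(c['pixels'][b[1]:b[3],b[0]:b[2]]),cv2.COLOR_RGB2GRAY)
    g=cv2.resize(g,None,fx=4,fy=4,interpolation=cv2.INTER_CUBIC)
    print(nm)
    for l in L.detect(g)[0][:,0]:
        p=(l[:2]+.5)/4-.5+b[:2];q=(l[2:]+.5)/4-.5+b[:2]
        P,Q=plane(c,p,z),plane(c,q,z);d=Q-P;n=np.linalg.norm(d)
        if n>.035: print(np.round(p),np.round(q),np.round(P[:2],3),np.round(Q[:2],3),'len %.3f ang %.1f'%(n,np.degrees(np.arctan2(d[1],d[0]))%90))
def e(im,box,f):
    x0,y0,x1,y1=box;return blob(im,box,f)[0]
w=lambda a:(a.min(2)>140)
for c,b in((t,(247,266,270,288)),(s,(266,312,293,329))):
    p=e(c['pixels'],b,w);print('opal',p,plane(c,p,.008))
# stopper: dark blob over amber cell
from numpy.linalg import lstsq
E
```

```text
stand
[395. 276.] [385. 243.] [ 0.37  -0.015] [0.447 0.005] len 0.079 ang 14.8
[415. 231.] [432. 227.] [ 0.475 -0.068] [ 0.483 -0.108] len 0.041 ang 11.2
[455. 259.] [418. 270.] [ 0.406 -0.156] [ 0.383 -0.069] len 0.090 ang 14.6
[448. 226.] [456. 250.] [ 0.483 -0.145] [ 0.427 -0.16 ] len 0.059 ang 14.7
[414. 260.] [398. 266.] [ 0.405 -0.06 ] [ 0.393 -0.023] len 0.039 ang 18.1
[397. 265.] [392. 250.] [ 0.395 -0.02 ] [ 0.431 -0.01 ] len 0.037 ang 15.1
[388. 246.] [396. 270.] [ 0.44  -0.002] [ 0.384 -0.017] len 0.058 ang 14.9
[397. 244.] [403. 261.] [ 0.444 -0.024] [ 0.404 -0.035] len 0.041 ang 14.9
[441. 226.] [411. 235.] [ 0.484 -0.129] [ 0.466 -0.057] len 0.074 ang 14.3
rack
[296. 182.] [274. 176.] [0.602 0.209] [0.616 0.262] len 0.055 ang 74.8
[255. 207.] [296. 205.] [0.541 0.309] [0.546 0.211] len 0.098 ang 2.9
[296. 204.] [296. 189.] [0.547 0.21 ] [0.584 0.211] len 0.037 ang 1.0
[296. 207.] [255. 209.] [0.541 0.21 ] [0.536 0.307] len 0.097 ang 2.8
stand
[483. 223.] [453. 205.] [ 0.488 -0.25 ] [ 0.601 -0.259] len 0.114 ang 85.9
[407. 205.] [419. 213.] [ 0.648 -0.157] [ 0.595 -0.153
[... 546 characters left out ...]

[237. 258.] [236. 244.] [0.592 0.296] [0.648 0.275] len 0.060 ang 69.3
[277. 252.] [277. 241.] [0.58  0.213] [0.626 0.192] len 0.050 ang 65.5
[241. 270.] [286. 259.] [0.54  0.309] [0.544 0.211] len 0.098 ang 2.6
[280. 244.] [280. 253.] [0.609 0.195] [0.571 0.211] len 0.041 ang 66.9
[229. 259.] [241. 271.] [0.593 0.312] [0.538 0.309] len 0.054 ang 2.9
[286. 268.] [243. 279.] [0.512 0.228] [0.508 0.317] len 0.090 ang 2.6
[240. 279.] [228. 267.] [0.51  0.322] [0.561 0.325] len 0.052 ang 2.9
[267. 242.] [267. 259.] [0.629 0.215] [0.559 0.246] len 0.077 ang 66.1
opal [257.92788462 276.77403846] [0.37722116 0.30404975 0.008     ]
opal [279.45673077 318.39423077] [0.37604337 0.30435709 0.008     ]
```

```bash
cat >> h.py <<'E'
from scipy.spatial.transform import Rotation as Ro
def go(xyz,head=None):
    o=bot.get_obs();R=Ro.from_quat(o['tool_rot']).as_matrix()
    h=np.degrees(np.arctan2(R[1,0],R[0,0]))
    print('t %.2f'%o['clock'],'pos',np.round(o['eef_pos'],4),'head %.2f'%h,'tilt',np.round(R[:2,2],4),'w %.4f'%o['grip_width'],'F',np.round(o['ft_force'],1))
    print('shift cm',np.round(R.T@(np.array(xyz)-o['eef_pos'])*100,2),'roll',None if head is None else round(((h-head+180)%360)-180,2))
E
python3 - <<'E'
from m import *
go((.3767,.3042,.12),14.7)
# blue box height: corner nearest rack seen in both views
t=shot('top');s=shot('scene')
# amber cell stopper
dark=lambda a:a.max(2)<60
for c,b in((t,(279,180,296,198)),(s,(262,230,280,246))):
    p,n,_=blob(c['pixels'],b,dark);print(p,n,plane(c,p,.064))
x=lambda i,b,k:cv2.resize(i[b[1]:b[3],b[0]:b[2]],None,fx=k,fy=k,interpolation=cv2.INTER_CUBIC)
A=x(t['pixels'],(248,125,318,215),6)[:540];B=x(s['pixels'],(225,210,290,280),6)
o=np.zeros((540,800,3),np.uint8);o[:,:420]=A[:540];o[:420,420:800]=B[:,:380]
cv2.imwrite('pics/crop2.png',o[:,:,::-1])
E
```

```text
t 0.30 pos [ 0.2074 -0.4548  0.245 ] head -65.49 tilt [-0.0003  0.0006] w 0.0855 F [-0.4 -0.4  0.4]
shift cm [-62.03 -46.89  12.54] roll -80.19
[285.5 189.5] 32 [0.57214461 0.23381194 0.064     ]
[269.38983051 235.40677966] 59 [0.57240264 0.23379019 0.064     ]
```

View pics/crop2.png

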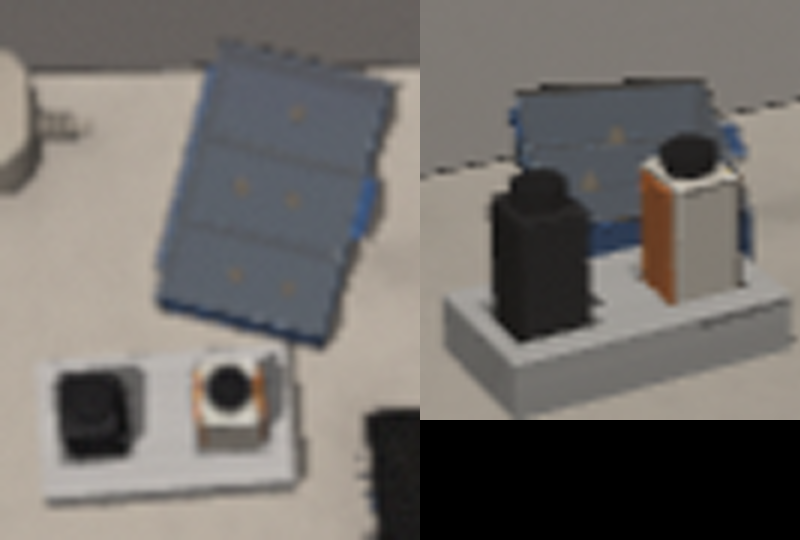

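Cell stopper centre is (0.572,0.234), consistent in both views. The blue organiser behind the rack is about 20 mm high, so I'll grip the cell high. Moving to the opal.

Call:
{"op": "play_rows", "data": {"motion": [{"fingers": -0.5, "translation": [-62.0, -46.9, 6], "roll": -80.2}, {"fingers": -0.5, "translation": [-62.0, -46.9, 6], "roll": -80.2}, {"fingers": -0.5, "translation": [-62.0, -46.9, 6], "roll": -80.2}, {"fingers": -0.5, "translation": [-62.0, -46.9, 6], "roll": -80.2}, {"fingers": -0.5, "translation": [-62.0, -46.9, 6], "roll": -80.2}, {"fingers": -0.5, "translation": [-62.0, -46.9, 6], "roll": -80.2}, {"fingers": -0.5, "translation": [-62.0, -46.9, 6], "roll": -80.2}, {"fingers": -0.5, "translation": [-62.0, -46.9, 6], "roll": -80.2}, {"fingers": -0.5, "translation": [-62.0, -46.9, 6], "roll": -80.2}, {"fingers": -0.5, "translation": [-62.0, -46.9, 6], "roll": -80.2}, {"fingers": -0.5, "translation": [-62.0, -46.9, 6], "roll": -80.2}, {"fingers": -0.5, "translation": [-62.0, -46.9, 6], "roll": -80.2}, {"fingers": -0.5, "translation": [-62.0, -46.9, 6], "roll": -80.2}, {"fingers": -0.5, "translation": [-62.0, -46.9, 6], "roll": -80.2}, {"fingers": -0.5, "translation": [-62.0, -46.9, 6], "roll": -80.2}, {"fingers": -0.5, "translation": [-62.0, -46.9, 6], "roll": -80.2}, {"fingers": -0.5, "translation": [-62.0, -46.9, 6], "roll": -80.2}, {"fingers": -0.5, "translation": [-62.0, -46.9, 6], "roll": -80.2}, {"fingers": -0.5, "translation": [-62.0, -46.9, 6], "roll": -80.2}, {"fingers": -0.5, "translation": [-62.0, -46.9, 6], "roll": -80.2}]}}

```text
clock: 2.07
eef_pos: [0.378, 0.3091, 0.1846]
tool_rot: [0.991, 0.131, 0.001, -0.001]
ft_force: [0.6, -0.7, -0.1]
grip_width: 0.0642
```

```bash
python3 - <<'E'
from h import *
bot.camera('top')
go((.3767,.3042,.03),14.7)
E
```

```text
t 2.12 pos [0.3771 0.3062 0.1845] head 14.93 tilt [-0.0003 -0.0002] w 0.0642 F [ 0.5 -0.4 -0.2]
shift cm [-0.08  0.19 15.45] roll 0.23
```

Call:
{"op": "play_rows", "data": {"motion": [{"fingers": -0.5, "translation": [0, 0, 4], "roll": 0}, {"fingers": -0.5, "translation": [0, 0, 8], "roll": 0}, {"fingers": -0.5, "translation": [0, 0, 12], "roll": 0}, {"fingers": -0.5, "translation": [0, 0, 14], "roll": 0}, {"fingers": -0.5, "translation": [0, 0, 15.5], "roll": 0}, {"fingers": -0.5, "translation": [0, 0, 15.5], "roll": 0}, {"fingers": -0.5, "translation": [0, 0, 15.5], "roll": 0}]}}

```text
clock: 2.7
eef_pos: [0.3764, 0.3023, 0.0301]
tool_rot: [0.992, 0.127, -0.001, 0.001]
ft_force: [-0.6, -0.3, 0.4]
grip_width: 0.064
```

```bash
python3 - <<'E'
from h import *
s=shot('scene');go((.3767,.3042,.012),14.7)
i=s['pixels'][260:350,220:340]
cv2.imwrite('pics/a.png',cv2.resize(i,None,fx=6,fy=6,interpolation=cv2.INTER_CUBIC)[:,:,::-1])
E
```

```text
t 2.75 pos [0.3773 0.3033 0.0312] head 14.65 tilt [0.0005 0.0002] w 0.0639 F [ 0.7 -0.8  0.4]
shift cm [-0.04 -0.11  1.92] roll -0.05
```

View pics/a.png

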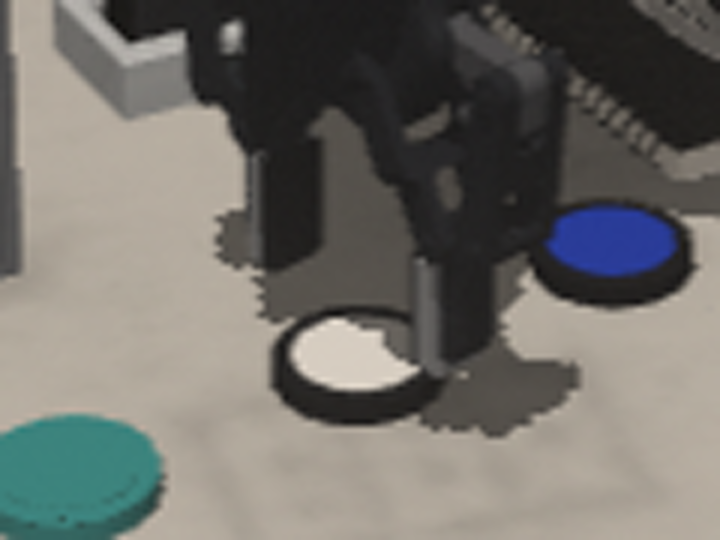

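Fingers straddle the opal. The tips sit about 20 mm above the table.

Call:
{"op": "play_rows", "data": {"motion": [{"fingers": -0.5, "translation": [0, -0.1, 1.0], "roll": 0}, {"fingers": -0.5, "translation": [0, -0.1, 1.5], "roll": 0}, {"fingers": -0.5, "translation": [0, -0.1, 1.8], "roll": 0}, {"fingers": -0.5, "translation": [0, -0.1, 1.8], "roll": 0}, {"fingers": -0.5, "translation": [0, -0.1, 1.8], "roll": 0}]}}

```text
clock: 3.17
eef_pos: [0.3766, 0.3047, 0.0123]
tool_rot: [0.992, 0.128, -0.0, 0.0]
ft_force: [0.8, 0.3, 0.8]
grip_width: 0.064
```

Call:
{"op": "play_rows", "data": {"motion": [{"fingers": 0.1, "translation": [0, 0, 0], "roll": 0}, {"fingers": 0.1, "translation": [0, 0, 0], "roll": 0}, {"fingers": 0.1, "translation": [0, 0, 0], "roll": 0}, {"fingers": 0.1, "translation": [0, 0, 0], "roll": 0}, {"fingers": 0.1, "translation": [0, 0, 0], "roll": 0}]}}

```text
clock: 3.58
eef_pos: [0.3769, 0.3049, 0.0132]
tool_rot: [0.992, 0.128, 0.0, -0.0]
ft_force: [-2.1, -1.0, 5.2]
grip_width: 0.0468
```

Call:
{"op": "play_rows", "data": {"motion": [{"fingers": 0.2, "translation": [0, 0, 0], "roll": 0}, {"fingers": 0.2, "translation": [0, 0, 0], "roll": 0}]}}

```text
clock: 3.75
eef_pos: [0.3769, 0.3049, 0.0132]
tool_rot: [0.992, 0.128, 0.0, -0.0]
ft_force: [-2.6, -1.3, 5.5]
grip_width: 0.0468
```

```bash
python3 - <<'E'
from h import *
s=shot('scene');go((.3767,.3042,.012),14.7)
i=s['pixels'][260:350,220:340]
cv2.imwrite('pics/b.png',cv2.resize(i,None,fx=6,fy=6,interpolation=cv2.INTER_CUBIC)[:,:,::-1])
E
```

```text
t 3.80 pos [0.3769 0.3049 0.0132] head 14.72 tilt [0.0007 0.0005] w 0.0470 F [-1.5 -0.5  5.2]
shift cm [-0.04  0.07  0.12] roll 0.02
```

View pics/b.png

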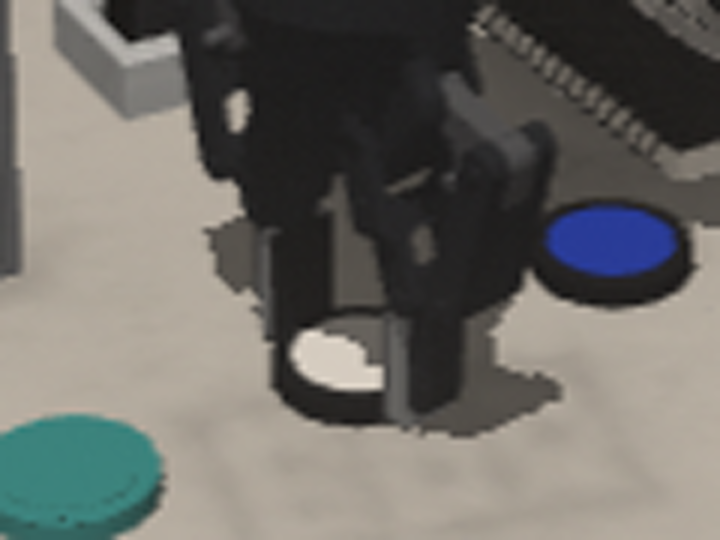

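The opal is held (47 mm at the tips, slight pad flex). Lifting and carrying it over the window.

Call:
{"op": "play_rows", "data": {"motion": [{"fingers": 0.3, "translation": [0, 0, -1], "roll": 0}, {"fingers": 0.3, "translation": [0, 0, -3], "roll": 0}, {"fingers": 0.3, "translation": [0, 0, -6], "roll": 0}, {"fingers": 0.3, "translation": [0, 0, -9], "roll": 0}, {"fingers": 0.3, "translation": [-0.2, 2, -12], "roll": 0}, {"fingers": 0.3, "translation": [-0.4, 4, -15], "roll": 0}, {"fingers": 0.3, "translation": [-0.8, 7, -17], "roll": 0}, {"fingers": 0.3, "translation": [-1.1, 10, -18], "roll": 0}, {"fingers": 0.3, "translation": [-1.5, 13.5, -18], "roll": 0}, {"fingers": 0.3, "translation": [-1.9, 17, -18], "roll": 0}, {"fingers": 0.3, "translation": [-2.3, 20.5, -18], "roll": 0}, {"fingers": 0.3, "translation": [-2.6, 24, -18], "roll": 0}, {"fingers": 0.3, "translation": [-3.0, 27.5, -18], "roll": 0}, {"fingers": 0.3, "translation": [-3.4, 31, -18], "roll": 0}, {"fingers": 0.3, "translation": [-3.8, 34.5, -18], "roll": 0}, {"fingers": 0.3, "translation": [-4.2, 38, -18], "roll": 0}, {"fingers": 0.3, "translation": [-4.4, 40.5, -18], "roll": 0}, {"fingers": 0.3, "translation": [-4.6, 42.2, -18], "roll": 0}, {"fingers": 0.3, "translation": [-4.6, 42.2, -18], "roll": 0}, {"fingers": 0.3, "translation": [-4.6, 42.2, -18], "roll": 0}]}}

```text
clock: 5.47
eef_pos: [0.4392, -0.1157, 0.1927]
tool_rot: [0.992, 0.127, 0.0, -0.0]
ft_force: [0.3, 1.0, 0.6]
grip_width: 0.0467
```

```bash
python3 - <<'E'
from h import *
go((.4392,-.1147,.06),14.7)
E
```

```text
t 5.47 pos [ 0.4392 -0.1157  0.1927] head 14.58 tilt [0.0003 0.0003] w 0.0467 F [0.3 1.  0.6]
shift cm [ 0.02 -0.1  13.27] roll -0.12
```

Call:
{"op": "play_rows", "data": {"motion": [{"fingers": 0.3, "translation": [0, -0.1, 4], "roll": 0}, {"fingers": 0.3, "translation": [0, -0.1, 8], "roll": 0}, {"fingers": 0.3, "translation": [0, -0.1, 11], "roll": 0}, {"fingers": 0.3, "translation": [0, -0.1, 13], "roll": 0}, {"fingers": 0.3, "translation": [0, -0.1, 13.8], "roll": 0}, {"fingers": 0.3, "translation": [0, -0.1, 14.2], "roll": 0}, {"fingers": 0.3, "translation": [0, -0.1, 14.5], "roll": 0}, {"fingers": 0.3, "translation": [0, -0.1, 14.5], "roll": 0}, {"fingers": 0.3, "translation": [0, -0.1, 14.5], "roll": 0}]}}

```text
clock: 6.22
eef_pos: [0.4403, -0.1142, 0.0486]
tool_rot: [0.992, 0.128, 0.001, 0.0]
ft_force: [-0.0, 0.3, 0.4]
grip_width: 0.0464
```

```bash
python3 - <<'E'
from h import *
go((.4392,-.1147,.0472),14.7)
E
```

```text
t 6.22 pos [ 0.4403 -0.1142  0.0486] head 14.73 tilt [ 0.0026 -0.0006] w 0.0464 F [-0.   0.3  0.4]
shift cm [-0.12  0.02  0.14] roll 0.03
```

Call:
{"op": "play_rows", "data": {"motion": [{"fingers": 0.3, "translation": [0, 0, 0.1], "roll": 0}, {"fingers": 0.3, "translation": [0, 0, 0.15], "roll": 0}, {"fingers": 0.3, "translation": [0, 0, 0.15], "roll": 0}, {"fingers": 0.3, "translation": [0, 0, 0.15], "roll": 0}]}}

```text
clock: 6.55
eef_pos: [0.4403, -0.1144, 0.0472]
tool_rot: [0.992, 0.128, 0.001, 0.0]
ft_force: [-0.1, 0.1, 5.1]
grip_width: 0.0474
```

Call:
{"op": "play_rows", "data": {"motion": [{"fingers": -0.05, "translation": [0, 0, 0], "roll": 0}, {"fingers": -0.3, "translation": [0, 0, 0], "roll": 0}, {"fingers": -0.5, "translation": [0, 0, 0], "roll": 0}, {"fingers": -0.5, "translation": [0, 0, 0], "roll": 0}, {"fingers": -0.5, "translation": [0, 0, -2], "roll": 0}, {"fingers": -0.5, "translation": [0, 0, -6], "roll": 0}, {"fingers": -0.5, "translation": [0, 0, -10], "roll": 0}, {"fingers": -0.5, "translation": [0, 0, -14], "roll": 0}, {"fingers": -0.5, "translation": [0, -4, -15], "roll": 0}, {"fingers": -0.5, "translation": [0, -8, -15], "roll": 0}, {"fingers": -0.5, "translation": [0, -12, -15], "roll": 0}, {"fingers": -0.5, "translation": [0, -16, -15], "roll": 0}, {"fingers": -0.5, "translation": [0, -20, -15], "roll": 0}, {"fingers": -0.5, "translation": [0, -20, -15], "roll": 0}, {"fingers": -0.5, "translation": [0, -20, -15], "roll": 0}]}}

```text
clock: 7.8
eef_pos: [0.3876, 0.0812, 0.1958]
tool_rot: [0.991, 0.131, 0.0, 0.0]
ft_force: [0.2, 0.2, -1.2]
grip_width: 0.0634
```

```bash
cat >> m.py <<'E'
def ell(im,box,f):
    x0,y0,x1,y1=box;_,n,m=blob(im,box,f)
    cs,_=cv2.findContours(m.astype(np.uint8),cv2.RETR_EXTERNAL,cv2.CHAIN_APPROX_NONE)
    e=cv2.fitEllipse(max(cs,key=cv2.contourArea));return np.array(e[0])+[x0,y0],np.round(e[1],1),n
E
python3 - <<'E'
from m import *
t=shot('top');s=shot('scene');go((.3974,.2120,.06),14.7)
w=lambda a:(a.min(2)>100)
for c,b in((t,(425,232,452,258)),(s,(434,226,470,250))):
    e,ax,n=ell(c['pixels'],b,w);p=blob(c['pixels'],b,w)[0];print(e,ax,n,'ell',plane(c,e,.042),'cen',plane(c,p,.042))
x=lambda i,b,k:cv2.resize(i[b[1]:b[3],b[0]:b[2]],None,fx=k,fy=k,interpolation=cv2.INTER_CUBIC)
cv2.imwrite('pics/c.png',np.hstack([x(t['pixels'],(380,205,470,285),4.4),x(s['pixels'],(396,205,484,285),4.4)])[:,:,::-1])
E
```

```text
t 7.90 pos [0.3884 0.079  0.1958] head 14.73 tilt [ 0.     -0.0005] w 0.0637 F [ 0.2 -0.2 -0.1]
shift cm [  4.26 -12.64  13.57] roll 0.03
[438.96448898 243.83846569] [12.1 25.6] 206 ell [ 0.44052116 -0.11787812  0.042     ] cen [ 0.44043067 -0.11724761  0.042     ]
[458.37014198 232.6293931 ] [16.1 35.1] 338 ell [ 0.45460528 -0.14761697  0.042     ] cen [ 0.45913813 -0.14773805  0.042     ]
```

View pics/c.png

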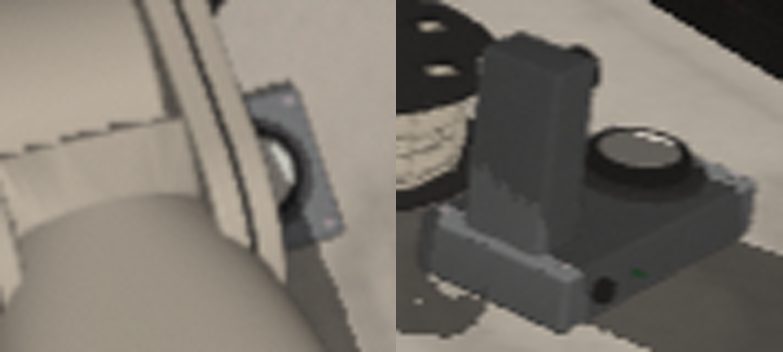

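The opal lies flat on the plate, but the arm hides it in the top view. I'll re-measure from above the blue disc.

Call:
{"op": "play_rows", "data": {"motion": [{"fingers": -0.5, "translation": [1.3, -4, 2], "roll": 0}, {"fingers": -0.5, "translation": [2.6, -8, 4], "roll": 0}, {"fingers": -0.5, "translation": [4.2, -12.5, 7], "roll": 0}, {"fingers": -0.5, "translation": [4.2, -12.5, 10], "roll": 0}, {"fingers": -0.5, "translation": [4.2, -12.5, 13], "roll": 0}, {"fingers": -0.5, "translation": [4.2, -12.5, 15], "roll": 0}, {"fingers": -0.5, "translation": [4.2, -12.5, 15], "roll": 0}, {"fingers": -0.5, "translation": [4.2, -12.5, 15], "roll": 0}]}}

```text
clock: 8.57
eef_pos: [0.397, 0.2089, 0.0449]
tool_rot: [0.992, 0.127, -0.002, 0.001]
ft_force: [0.1, 0.1, 0.6]
grip_width: 0.0639
```

```bash
python3 - <<'E'
from m import *
t=shot('top');s=shot('scene');go((.3974,.2120,.014),14.7)
w=lambda a:(a.min(2)>100)
for c,b in((t,(427,234,449,256)),(s,(436,232,466,248))):
    i=c['pixels'];m=i[b[1]:b[3],b[0]:b[2]].min(2);thr=(np.percentile(m,90)+np.percentile(m,10))/2
    w=lambda a:(a.min(2)>thr)
    e,ax,n=ell(i,b,w);p=blob(i,b,w)[0];print(thr,e,ax,n,'ell',plane(c,e,.042),'cen',plane(c,p,.042))
# plate outline: dark round within grey block, top view
x=lambda i,b,k:cv2.resize(i[b[1]:b[3],b[0]:b[2]],None,fx=k,fy=k,interpolation=cv2.INTER_CUBIC)
cv2.imwrite('pics/d.png',np.hstack([x(t['pixels'],(395,220,460,280),6),x(s['pixels'],(425,215,485,275),6)])[:,:,::-1])
E
```

```text
t 8.67 pos [0.399  0.2103 0.0471] head 14.56 tilt [0.0021 0.001 ] w 0.0640 F [-0.4 -0.   0. ]
shift cm [-0.12 -0.21  3.31] roll -0.14
116.0 [437.806674   243.83255386] [15.7 16.3] 224 ell [ 0.44059721 -0.11520633  0.042     ] cen [ 0.44062356 -0.11519047  0.042     ]
107.5 [452.98560715 236.58307266] [10.5 26.4] 213 ell [ 0.44444096 -0.12445376  0.042     ] cen [ 0.44452026 -0.12538643  0.042     ]
```

View pics/d.png

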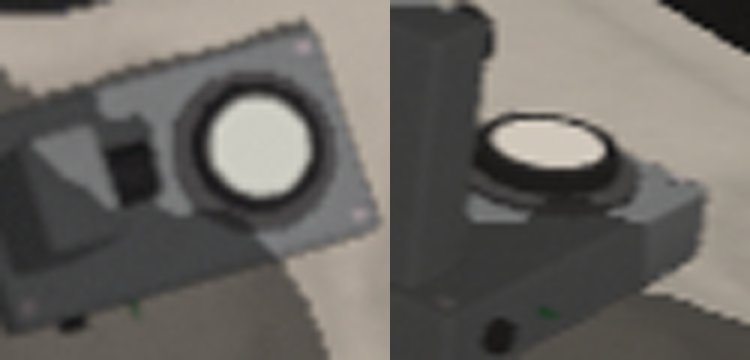

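The opal is centred within 1 mm of the window in the top view (0.4406,-0.1152 against 0.4396,-0.1151). Grasping the blue disc now.

Call:
{"op": "play_rows", "data": {"motion": [{"fingers": -0.5, "translation": [-0.1, -0.1, 1.5], "roll": 0}, {"fingers": -0.5, "translation": [-0.1, -0.1, 2.5], "roll": 0}, {"fingers": -0.5, "translation": [-0.1, -0.1, 3.1], "roll": 0}, {"fingers": -0.5, "translation": [-0.1, -0.1, 3.1], "roll": 0}, {"fingers": -0.5, "translation": [-0.1, -0.1, 3.1], "roll": 0}, {"fingers": -0.5, "translation": [-0.1, -0.1, 3.1], "roll": 0}]}}

```text
clock: 9.17
eef_pos: [0.397, 0.2119, 0.016]
tool_rot: [0.992, 0.128, 0.001, -0.0]
ft_force: [-0.5, -0.9, 0.4]
grip_width: 0.064
```

```bash
python3 - <<'E'
from m import *
go((.3974,.2120,.0145),14.7)
E
```

```text
t 9.17 pos [0.397  0.2119 0.016 ] head 14.68 tilt [0.002  0.0011] w 0.0640 F [-0.5 -0.9  0.4]
shift cm [ 0.04 -0.    0.15] roll -0.02
```

Call:
{"op": "play_rows", "data": {"motion": [{"fingers": -0.5, "translation": [0, 0, 0.15], "roll": 0}, {"fingers": 0.3, "translation": [0, 0, 0.15], "roll": 0}, {"fingers": 0.3, "translation": [0, 0, 0.15], "roll": 0}, {"fingers": 0.3, "translation": [0, 0, 0.15], "roll": 0}, {"fingers": 0.3, "translation": [0, 0, 0.15], "roll": 0}, {"fingers": 0.3, "translation": [0, 0, 0.15], "roll": 0}, {"fingers": 0.3, "translation": [0, 0, 0.15], "roll": 0}]}}

```text
clock: 9.75
eef_pos: [0.3964, 0.2118, 0.0144]
tool_rot: [0.992, 0.128, 0.001, -0.0]
ft_force: [-1.1, -1.4, 8.8]
grip_width: 0.0468
```

```bash
python3 - <<'E'
from m import *
go((.4400,-.1152,.2),14.7)
E
```

```text
t 9.75 pos [0.3964 0.2118 0.0144] head 14.71 tilt [0.0012 0.0004] w 0.0468 F [-1.1 -1.4  8.8]
shift cm [ -4.06  32.73 -18.57] roll 0.01
```

Call:
{"op": "play_rows", "data": {"motion": [{"fingers": 0.3, "translation": [0, 0, -1], "roll": 0}, {"fingers": 0.3, "translation": [0, 0, -3], "roll": 0}, {"fingers": 0.3, "translation": [0, 0, -6], "roll": 0}, {"fingers": 0.3, "translation": [0, 0, -9], "roll": 0}, {"fingers": 0.3, "translation": [0, 0, -12.5], "roll": 0}, {"fingers": 0.3, "translation": [-0.2, 2, -16], "roll": 0}, {"fingers": 0.3, "translation": [-0.6, 5, -18], "roll": 0}, {"fingers": 0.3, "translation": [-1.1, 8.5, -18.5], "roll": 0}, {"fingers": 0.3, "translation": [-1.5, 12, -18.5], "roll": 0}, {"fingers": 0.3, "translation": [-1.9, 15.5, -18.5], "roll": 0}, {"fingers": 0.3, "translation": [-2.3, 19, -18.5], "roll": 0}, {"fingers": 0.3, "translation": [-2.8, 22.5, -18.5], "roll": 0}, {"fingers": 0.3, "translation": [-3.2, 26, -18.5], "roll": 0}, {"fingers": 0.3, "translation": [-3.6, 29, -18.5], "roll": 0}, {"fingers": 0.3, "translation": [-3.9, 31.5, -18.5], "roll": 0}, {"fingers": 0.3, "translation": [-4.1, 32.7, -18.5], "roll": 0}, {"fingers": 0.3, "translation": [-4.1, 32.7, -18.5], "roll": 0}, {"fingers": 0.3, "translation": [-4.1, 32.7, -18.5], "roll": 0}, {"fingers": 0.3, "translation": [-4.1, 32.7, -18.5], "roll": 0}]}}

```text
clock: 11.33
eef_pos: [0.439, -0.1145, 0.1982]
tool_rot: [0.992, 0.128, -0.0, -0.0]
ft_force: [-0.5, -0.3, -1.1]
grip_width: 0.0464
```

```bash
python3 - <<'E'
from m import *
go((.4400,-.1152,.0564),14.7)
E
```

```text
t 11.33 pos [ 0.439  -0.1145  0.1982] head 14.73 tilt [-0.0006  0.0006] w 0.0464 F [-0.5 -0.3 -1.1]
shift cm [ 0.08  0.1  14.18] roll 0.03
```

Call:
{"op": "play_rows", "data": {"motion": [{"fingers": 0.3, "translation": [0, 0.1, 4], "roll": 0}, {"fingers": 0.3, "translation": [0, 0.1, 8], "roll": 0}, {"fingers": 0.3, "translation": [0, 0.1, 11], "roll": 0}, {"fingers": 0.3, "translation": [0, 0.1, 13], "roll": 0}, {"fingers": 0.3, "translation": [0, 0.1, 13.6], "roll": 0}, {"fingers": 0.3, "translation": [0, 0.1, 13.8], "roll": 0}, {"fingers": 0.3, "translation": [0, 0.1, 13.8], "roll": 0}, {"fingers": 0.3, "translation": [0, 0.1, 13.8], "roll": 0}, {"fingers": 0.3, "translation": [0, 0.1, 13.8], "roll": 0}]}}

```text
clock: 12.08
eef_pos: [0.4411, -0.1163, 0.0619]
tool_rot: [0.992, 0.128, 0.002, 0.001]
ft_force: [-0.1, 0.1, -0.6]
grip_width: 0.0466
```

```bash
python3 - <<'E'
from m import *
go((.4400,-.1152,.0564),14.7)
E
```

```text
t 12.08 pos [ 0.4411 -0.1163  0.0619] head 14.74 tilt [ 0.0034 -0.0009] w 0.0466 F [-0.1  0.1 -0.6]
shift cm [-0.09 -0.13  0.55] roll 0.04
```

Call:
{"op": "play_rows", "data": {"motion": [{"fingers": 0.3, "translation": [-0.1, -0.1, 0.2], "roll": 0}, {"fingers": 0.3, "translation": [-0.1, -0.1, 0.4], "roll": 0}, {"fingers": 0.3, "translation": [-0.1, -0.1, 0.45], "roll": 0}, {"fingers": 0.3, "translation": [-0.1, -0.1, 0.45], "roll": 0}, {"fingers": 0.3, "translation": [-0.1, -0.1, 0.45], "roll": 0}]}}

```text
clock: 12.5
eef_pos: [0.4387, -0.1154, 0.0565]
tool_rot: [0.992, 0.128, 0.001, 0.0]
ft_force: [-1.4, 0.2, 5.7]
grip_width: 0.0461
```

Call:
{"op": "play_rows", "data": {"motion": [{"fingers": 0.3, "translation": [0.05, 0, -0.25], "roll": 0}, {"fingers": 0.3, "translation": [0.05, 0, -0.25], "roll": 0}, {"fingers": 0.3, "translation": [0.05, 0, -0.25], "roll": 0}, {"fingers": 0.3, "translation": [0.05, 0, -0.25], "roll": 0}, {"fingers": 0.3, "translation": [0.05, 0, -0.25], "roll": 0}, {"fingers": 0.3, "translation": [0.05, 0, -0.25], "roll": 0}]}}

```text
clock: 13.0
eef_pos: [0.4387, -0.1152, 0.0581]
tool_rot: [0.992, 0.128, -0.0, -0.0]
ft_force: [-0.7, -0.6, -0.9]
grip_width: 0.0464
```

```bash
python3 - <<'E'
from m import *
go((.4400,-.1152,.0564),14.7)
s=shot('scene');bot.camera('top');bot.camera('top')
go((.4400,-.1152,.0564),14.7)
i=s['pixels'][200:280,400:490]
cv2.imwrite('pics/e.png',cv2.resize(i,None,fx=7,fy=7,interpolation=cv2.INTER_CUBIC)[:,:,::-1])
E
```

```text
t 13.00 pos [ 0.4387 -0.1152  0.0581] head 14.71 tilt [-0.0004  0.0001] w 0.0464 F [-0.7 -0.6 -0.9]
shift cm [0.12 0.03 0.17] roll 0.01
t 13.15 pos [ 0.4388 -0.1152  0.0582] head 14.71 tilt [-0.0002  0.0001] w 0.0463 F [0.3 0.  0.4]
shift cm [0.11 0.03 0.18] roll 0.01
```

View pics/e.png

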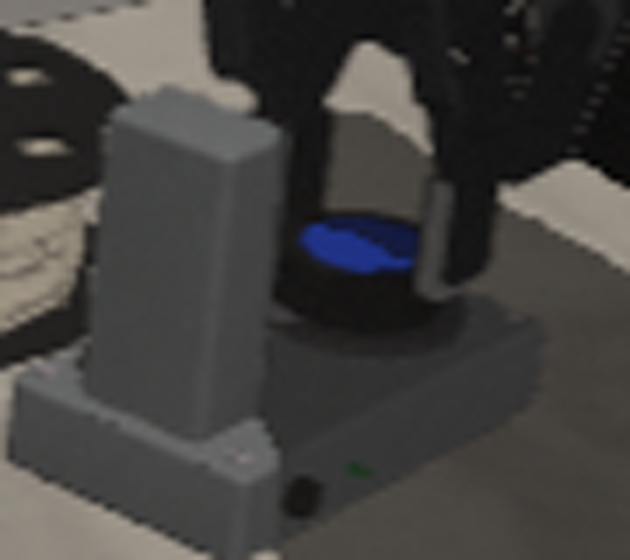

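The blue disc is level just above the opal. Nudging +1 mm in x, settling, lowering, then releasing.

Call:
{"op": "play_rows", "data": {"motion": [{"fingers": 0.3, "translation": [0.1, 0, 0], "roll": 0}, {"fingers": 0.3, "translation": [0.1, 0, 0], "roll": 0}, {"fingers": 0.3, "translation": [0.1, 0, 0], "roll": 0}, {"fingers": 0.3, "translation": [0.1, 0, 0.1], "roll": 0}, {"fingers": 0.3, "translation": [0.1, 0, 0.15], "roll": 0}, {"fingers": 0.3, "translation": [0.1, 0, 0.2], "roll": 0}, {"fingers": 0.3, "translation": [0.1, 0, 0.2], "roll": 0}, {"fingers": 0.3, "translation": [0.1, 0, 0.2], "roll": 0}]}}

```text
clock: 13.82
eef_pos: [0.4398, -0.115, 0.0565]
tool_rot: [0.992, 0.128, 0.0, -0.0]
ft_force: [-0.4, 0.1, 2.9]
grip_width: 0.0468
```

Call:
{"op": "play_rows", "data": {"motion": [{"fingers": -0.05, "translation": [0, 0, 0], "roll": 0}, {"fingers": -0.3, "translation": [0, 0, 0], "roll": 0}, {"fingers": -0.5, "translation": [0, 0, 0], "roll": 0}, {"fingers": -0.5, "translation": [0, 0, 0], "roll": 0}, {"fingers": -0.5, "translation": [0, 0, -2], "roll": 0}, {"fingers": -0.5, "translation": [0, 0, -6], "roll": 0}, {"fingers": -0.5, "translation": [0, 0, -10], "roll": 0}, {"fingers": -0.5, "translation": [0, 0, -14], "roll": 0}, {"fingers": -0.5, "translation": [0.5, -3, -16], "roll": 5}, {"fingers": -0.5, "translation": [1.5, -6.7, -16], "roll": 11.9}, {"fingers": -0.5, "translation": [2.5, -10.5, -16], "roll": 11.9}, {"fingers": -0.5, "translation": [3.7, -14, -16], "roll": 11.9}, {"fingers": -0.5, "translation": [4.7, -18, -16], "roll": 11.9}, {"fingers": -0.5, "translation": [5.7, -22, -16], "roll": 11.9}, {"fingers": -0.5, "translation": [6.7, -26, -16], "roll": 11.9}, {"fingers": -0.5, "translation": [7.9, -30, -16], "roll": 11.9}, {"fingers": -0.5, "translation": [8.9, -33.7, -16], "roll": 11.9}, {"fingers": -0.5, "translation": [8.9, -33.7, -16], "roll": 11.9}, {"fingers": -0.5, "translation": [8.9, -33.7, -16], "roll": 11.9}]}}

```text
clock: 15.4
eef_pos: [0.4399, 0.2354, 0.2157]
tool_rot: [1.0, 0.027, -0.0, 0.0]
ft_force: [-0.2, 0.8, -0.2]
grip_width: 0.0639
```

```bash
python3 - <<'E'
from m import *
t=shot('top');s=shot('scene');go((.5722,.2338,.16),2.8)
for c,b in((t,(425,230,452,258)),(s,(425,215,475,255))):
    i=c['pixels'];e,ax,n=ell(i,b,lambda a:a[...,2]>a[...,0]+50);print(e,ax,n,plane(c,e,.05))
# opal side check: view crop
x=lambda i,b,k:cv2.resize(i[b[1]:b[3],b[0]:b[2]],None,fx=k,fy=k,interpolation=cv2.INTER_CUBIC)
cv2.imwrite('pics/f.png',np.hstack([x(t['pixels'],(395,220,460,280),6),x(s['pixels'],(425,215,485,275),6)])[:,:,::-1])
E
```

```text
t 15.50 pos [0.44   0.2331 0.2159] head 2.82 tilt [-0.0009 -0.001 ] w 0.0639 F [-0.8 -0.2  0.6]
shift cm [13.21  0.57  5.58] roll 0.02
[438.64647579 243.58182621] [15.8 16.8] 231 [ 0.4400428  -0.11519054  0.05      ]
[451.64424896 235.13463974] [ 6.8 18.5] 115 [ 0.43835532 -0.11454617  0.05      ]
```

View pics/f.png

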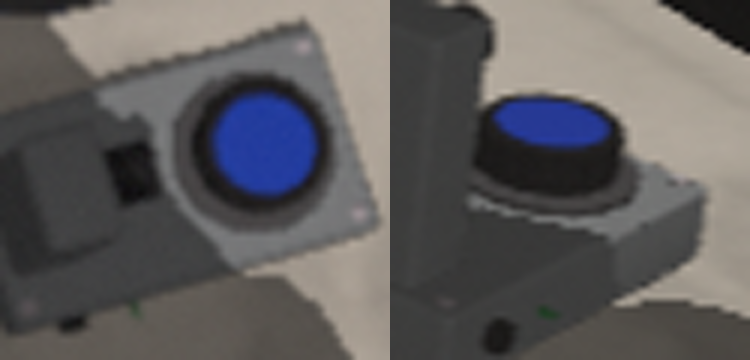

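The stack is neat: blue at (0.4400,-0.1152) and (0.4384,-0.1145) in the two views, against the window at (0.4396,-0.1151) and (0.4388,-0.1143). On to the cell.

Call:
{"op": "play_rows", "data": {"motion": [{"fingers": 0.05, "translation": [3, 0, 0], "roll": 0}, {"fingers": 0.05, "translation": [6, 0, 1], "roll": 0}, {"fingers": 0.05, "translation": [9, 0, 3], "roll": 0}, {"fingers": 0.05, "translation": [12, 0, 5], "roll": 0}, {"fingers": 0.05, "translation": [13.2, 0, 6.5], "roll": 0}, {"fingers": 0.05, "translation": [13.2, 0, 8], "roll": 0}, {"fingers": 0.05, "translation": [13.2, 0, 9], "roll": 0}, {"fingers": 0.05, "translation": [13.2, 0, 9], "roll": 0}, {"fingers": 0.05, "translation": [13.2, 0, 9], "roll": 0}, {"fingers": 0.05, "translation": [13.2, 0, 9], "roll": 0}, {"fingers": 0.05, "translation": [13.2, 0, 9], "roll": 0}]}}

```text
clock: 16.42
eef_pos: [0.5727, 0.2401, 0.1281]
tool_rot: [1.0, 0.024, 0.001, -0.0]
ft_force: [0.7, -0.5, 0.5]
grip_width: 0.0404
```

```bash
python3 - <<'E'
from m import *
s=shot('scene');bot.camera('top');go((.5722,.2338,.044),2.8)
i=s['pixels'][195:285,215:315]
cv2.imwrite('pics/g.png',cv2.resize(i,None,fx=6.5,fy=6.5,interpolation=cv2.INTER_CUBIC)[:,:,::-1])
E
```

```text
t 16.52 pos [0.5726 0.2404 0.1279] head 2.83 tilt [0.0023 0.001 ] w 0.0406 F [-0.1 -0.6  0.6]
shift cm [-0.1   0.66  8.38] roll 0.03
```

Call:
{"op": "play_rows", "data": {"motion": [{"fingers": 0.05, "translation": [0, 0.6, 0], "roll": 0}, {"fingers": 0.05, "translation": [0, 0.6, 1], "roll": 0}, {"fingers": 0.05, "translation": [0, 0.6, 2], "roll": 0}, {"fingers": 0.05, "translation": [0, 0.6, 3], "roll": 0}, {"fingers": 0.05, "translation": [0, 0.6, 3], "roll": 0}, {"fingers": 0.05, "translation": [0, 0.6, 3], "roll": 0}, {"fingers": 0.05, "translation": [0, 0.6, 3], "roll": 0}]}}

```text
clock: 17.1
eef_pos: [0.5723, 0.2341, 0.0958]
tool_rot: [1.0, 0.025, -0.0, 0.0]
ft_force: [0.5, -0.9, -0.5]
grip_width: 0.0407
```

```bash
python3 - <<'E'
from m import *
s=shot('scene');bot.camera('top');go((.5722,.2338,.044),2.8)
i=s['pixels'][195:285,215:315]
cv2.imwrite('pics/g.png',cv2.resize(i,None,fx=6.5,fy=6.5,interpolation=cv2.INTER_CUBIC)[:,:,::-1])
E
```

```text
t 17.20 pos [0.5728 0.2343 0.0966] head 2.82 tilt [0.0007 0.0003] w 0.0407 F [ 0.7 -0.2  0.1]
shift cm [-0.07  0.04  5.26] roll 0.02
```

View pics/g.png

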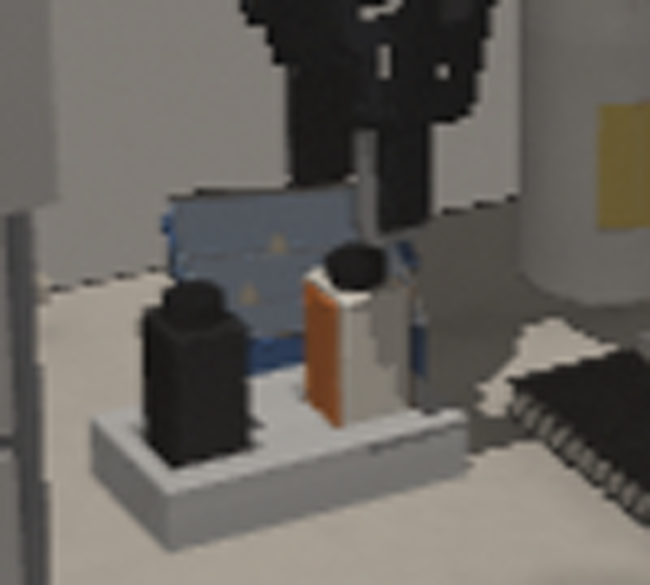

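The fingers straddle the amber cell above its stopper. Descending 5.2 cm and checking force.

Call:
{"op": "play_rows", "data": {"motion": [{"fingers": 0.05, "translation": [0, 0, 1.5], "roll": 0}, {"fingers": 0.05, "translation": [0, 0, 3], "roll": 0}, {"fingers": 0.05, "translation": [0, 0, 4.2], "roll": 0}, {"fingers": 0.05, "translation": [0, 0, 5.0], "roll": 0}, {"fingers": 0.05, "translation": [0, 0, 5.2], "roll": 0}, {"fingers": 0.05, "translation": [0, 0, 5.2], "roll": 0}, {"fingers": 0.05, "translation": [0, 0, 5.2], "roll": 0}, {"fingers": 0.05, "translation": [0, 0, 5.2], "roll": 0}]}}

```text
clock: 17.87
eef_pos: [0.5733, 0.2344, 0.0454]
tool_rot: [1.0, 0.025, 0.001, -0.0]
ft_force: [-0.6, -0.5, -0.8]
grip_width: 0.041
```

```bash
python3 - <<'E'
from m import *
bot.camera('top');go((.5722,.2338,.044),2.8)
E
```

```text
t 17.92 pos [0.5733 0.2344 0.0454] head 2.81 tilt [0.0018 0.0008] w 0.0407 F [ 0.6  0.6 -0.6]
shift cm [-0.11  0.05  0.14] roll 0.01
```

Call:
{"op": "play_rows", "data": {"motion": [{"fingers": 0.05, "translation": [-0.1, 0, 0.1], "roll": 0}, {"fingers": 0.05, "translation": [-0.1, 0, 0.1], "roll": 0}, {"fingers": 0.2, "translation": [-0.1, 0, 0.1], "roll": 0}, {"fingers": 0.7, "translation": [-0.1, 0, 0.1], "roll": 0}, {"fingers": 0.7, "translation": [-0.1, 0, 0.1], "roll": 0}, {"fingers": 0.7, "translation": [-0.1, 0, 0.1], "roll": 0}, {"fingers": 0.7, "translation": [-0.1, 0, 0.1], "roll": 0}, {"fingers": 0.7, "translation": [-0.1, 0, 0.1], "roll": 0}]}}

```text
clock: 18.58
eef_pos: [0.5718, 0.2341, 0.0436]
tool_rot: [1.0, 0.025, 0.0, -0.0]
ft_force: [-0.3, -0.0, 1.8]
grip_width: 0.0253
```

```bash
python3 - <<'E'
from m import *
bot.camera('top');go((.5722,.2338,.044),2.8)
E
```

```text
t 18.63 pos [0.5718 0.2341 0.0436] head 2.81 tilt [0.0006 0.0003] w 0.0254 F [-0.1  0.2  3.3]
shift cm [ 0.04  0.03 -0.04] roll 0.01
```

Call:
{"op": "play_rows", "data": {"motion": [{"fingers": 0.7, "translation": [0, 0, -0.5], "roll": 0}, {"fingers": 0.7, "translation": [0, 0, -1.2], "roll": 0}, {"fingers": 0.7, "translation": [0, 0, -2.2], "roll": 0}, {"fingers": 0.7, "translation": [0, 0, -4], "roll": 0}, {"fingers": 0.7, "translation": [0, 0, -7], "roll": 0}, {"fingers": 0.7, "translation": [0, 0, -10], "roll": 0}, {"fingers": 0.7, "translation": [0, 0, -13.5], "roll": 0}, {"fingers": 0.7, "translation": [0, 0, -17], "roll": 0}, {"fingers": 0.7, "translation": [-1.5, 0, -19], "roll": 0}, {"fingers": 0.7, "translation": [-4, -0.2, -19], "roll": 0}, {"fingers": 0.7, "translation": [-7, -0.3, -19], "roll": -3}, {"fingers": 0.7, "translation": [-10, -0.5, -19], "roll": -6}, {"fingers": 0.7, "translation": [-12, -0.6, -19], "roll": -9}, {"fingers": 0.7, "translation": [-13.2, -0.6, -19], "roll": -11.9}, {"fingers": 0.7, "translation": [-13.2, -0.6, -19], "roll": -11.9}]}}

```text
clock: 19.88
eef_pos: [0.4366, 0.2332, 0.2346]
tool_rot: [0.992, 0.129, -0.0, -0.0]
ft_force: [-0.0, 0.4, -1.4]
grip_width: 0.0252
```

```bash
python3 - <<'E'
from m import *
go((.4396,-.1151,.20),14.7)
E
```

```text
t 19.88 pos [0.4366 0.2332 0.2346] head 14.86 tilt [-0.0008  0.    ] w 0.0252 F [-0.   0.4 -1.4]
shift cm [-8.64 33.74  3.45] roll 0.16
```

Call:
{"op": "play_rows", "data": {"motion": [{"fingers": 0.7, "translation": [-0.5, 2, 0], "roll": 0}, {"fingers": 0.7, "translation": [-1.3, 5, 0], "roll": 0}, {"fingers": 0.7, "translation": [-2.2, 8.5, 0], "roll": 0}, {"fingers": 0.7, "translation": [-3.1, 12, 0], "roll": 0}, {"fingers": 0.7, "translation": [-4.0, 15.5, 0], "roll": 0}, {"fingers": 0.7, "translation": [-4.9, 19, 0], "roll": 0}, {"fingers": 0.7, "translation": [-5.8, 22.5, 0], "roll": 0}, {"fingers": 0.7, "translation": [-6.7, 26, 0], "roll": 0}, {"fingers": 0.7, "translation": [-7.5, 29, 0], "roll": 0}, {"fingers": 0.7, "translation": [-8.1, 31.5, 0], "roll": 0}, {"fingers": 0.7, "translation": [-8.5, 33, 0], "roll": 0}, {"fingers": 0.7, "translation": [-8.6, 33.7, 0], "roll": 0}, {"fingers": 0.7, "translation": [-8.6, 33.7, 0], "roll": 0}, {"fingers": 0.7, "translation": [-8.6, 33.7, 0], "roll": 0}, {"fingers": 0.7, "translation": [-8.6, 33.7, 0], "roll": 0}, {"fingers": 0.7, "translation": [-8.6, 33.7, 0], "roll": 0}]}}

```text
clock: 21.22
eef_pos: [0.4418, -0.1132, 0.2333]
tool_rot: [0.992, 0.129, -0.0, -0.0]
ft_force: [0.1, 1.2, -0.5]
grip_width: 0.025
```

```bash
python3 - <<'E'
from m import *
bot.camera('top');go((.4396,-.1151,.1056),14.7)
E
```

```text
t 21.27 pos [ 0.4419 -0.1133  0.2334] head 14.81 tilt [-0.0001  0.0002] w 0.0251 F [-0.2  0.5  0.1]
shift cm [-0.27  0.12 12.78] roll 0.11
```

Call:
{"op": "play_rows", "data": {"motion": [{"fingers": 0.7, "translation": [-0.3, 0.1, 2], "roll": 0.1}, {"fingers": 0.7, "translation": [-0.3, 0.1, 5], "roll": 0.1}, {"fingers": 0.7, "translation": [-0.3, 0.1, 8], "roll": 0.1}, {"fingers": 0.7, "translation": [-0.3, 0.1, 10.5], "roll": 0.1}, {"fingers": 0.7, "translation": [-0.3, 0.1, 12], "roll": 0.1}, {"fingers": 0.7, "translation": [-0.3, 0.1, 12.6], "roll": 0.1}, {"fingers": 0.7, "translation": [-0.3, 0.1, 12.6], "roll": 0.1}, {"fingers": 0.7, "translation": [-0.3, 0.1, 12.6], "roll": 0.1}, {"fingers": 0.7, "translation": [-0.3, 0.1, 12.6], "roll": 0.1}, {"fingers": 0.7, "translation": [-0.3, 0.1, 12.6], "roll": 0.1}, {"fingers": 0.7, "translation": [-0.3, 0.1, 12.6], "roll": 0.1}, {"fingers": 0.7, "translation": [-0.3, 0.1, 12.6], "roll": 0.1}, {"fingers": 0.7, "translation": [-0.3, 0.1, 12.6], "roll": 0.1}]}}

```text
clock: 22.35
eef_pos: [0.4394, -0.1161, 0.1078]
tool_rot: [0.992, 0.127, 0.0, 0.0]
ft_force: [-0.9, 0.4, -0.2]
grip_width: 0.0251
```

```bash
python3 - <<'E'
from m import *
s=shot('scene');go((.4396,-.1151,.1056),14.7)
for p in((.4396,-.1151,.07),(.4396,-.1151,.122),(.4396,-.1151,.05),(.4254,-.0609,.1)): print(np.round(np.array(proj(s,p))-[400,175]))
i=s['pixels'][175:275,400:500]
cv2.imwrite('pics/i.png',cv2.resize(i,None,fx=6,fy=6,interpolation=cv2.INTER_CUBIC)[:,:,::-1])
E
```

```text
t 22.40 pos [ 0.4393 -0.1161  0.1077] head 14.61 tilt [ 0.0007 -0.0002] w 0.0257 F [-0.6 -0.3 -0.8]
shift cm [ 0.05 -0.09  0.21] roll -0.09
[53. 51.]
[56. 27.]
[51. 60.]
[38. 45.]
```

View pics/i.png

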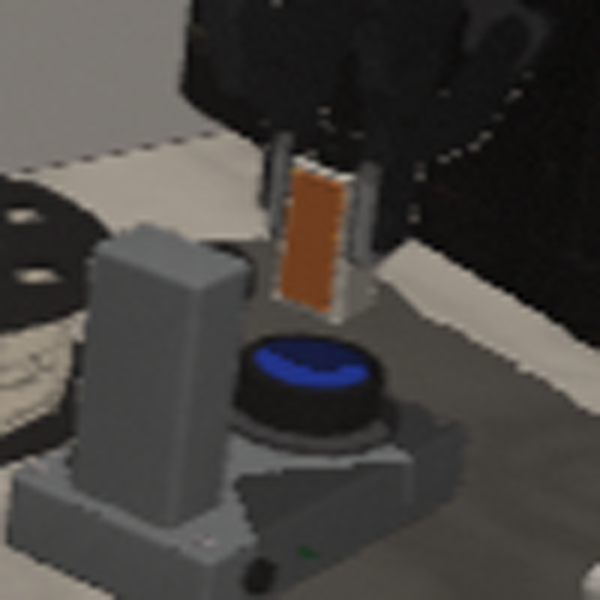

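The amber face looks towards the eye and the cell is upright above the blue disc, about 2 mm too high. Final trim.

Call:
{"op": "play_rows", "data": {"motion": [{"fingers": 0.7, "translation": [0, -0.1, 0.1], "roll": -0.1}, {"fingers": 0.7, "translation": [0, -0.1, 0.2], "roll": -0.1}, {"fingers": 0.7, "translation": [0, -0.1, 0.2], "roll": -0.1}, {"fingers": 0.7, "translation": [0, -0.1, 0.2], "roll": -0.1}, {"fingers": 0.7, "translation": [0, -0.1, 0.2], "roll": -0.1}, {"fingers": 0.7, "translation": [0, -0.1, 0.2], "roll": -0.1}, {"fingers": 0.7, "translation": [0, -0.1, 0.2], "roll": -0.1}, {"fingers": 0.7, "translation": [0, -0.1, 0.2], "roll": -0.1}, {"fingers": 0.7, "translation": [0, -0.1, 0.2], "roll": -0.1}, {"fingers": 0.7, "translation": [0, -0.1, 0.2], "roll": -0.1}, {"fingers": 0.7, "translation": [0, -0.1, 0.2], "roll": -0.1}, {"fingers": 0.7, "translation": [0, -0.1, 0.2], "roll": -0.1}]}}

```text
clock: 23.4
eef_pos: [0.4389, -0.1151, 0.1053]
tool_rot: [0.992, 0.128, 0.0, 0.0]
ft_force: [-0.6, -0.6, -0.5]
grip_width: 0.0255
```

```bash
python3 - <<'E'
from m import *
s=shot('scene');go((.4396,-.1151,.1056),14.7)
b=(436,190,468,235);f=lambda a:a[...,0]>a[...,2]+50
p,n,m=blob(s['pixels'],b,f)
cs,_=cv2.findContours(m.astype(np.uint8),0,1);print('amber',p,n,cv2.boundingRect(cs[0]),b[:2])
a=np.radians(14.7);yv=np.array([-np.sin(a),np.cos(a),0])
P=np.array([.4396,-.1151,.1])+.013*yv
print('expected',proj(s,P),'+5mm y',proj(s,P+.005*yv),'+5mm z',proj(s,P+[0,0,.005]))
e,ax,n=ell(s['pixels'],(425,215,475,255),lambda a:a[...,2]>a[...,0]+50);print('blue',e,n,plane(s,e,.05))
E
```

```text
t 23.45 pos [ 0.4388 -0.1151  0.1053] head 14.71 tilt [-0. -0.] w 0.0253 F [-0.3 -0.5 -1.3]
shift cm [ 0.07  0.02 -0.03] roll 0.01
amber [451.18478261 215.63586957] 184 (10, 14, 11, 24) (436, 190)
expected (np.float64(450.5999574832131), np.float64(214.1532790890182)) +5mm y (np.float64(449.130480064754), np.float64(214.7960284167088)) +5mm z (np.float64(450.8933908007907), np.float64(211.8617578459647))
blue [450.56563187 236.21968842] 48 [ 0.4352591  -0.10910972  0.05      ]
```

```bash
python3 - <<'E'
from m import *
s=shot('scene');t=shot('top')
I=s['pixels'][195:235,436:468].astype(float)
w=np.clip(I[...,0]-I[...,2]-25,0,None);yy,xx=np.mgrid[195:235,436:468]
print('weighted',(w*xx).sum()/w.sum(),(w*yy).sum()/w.sum())
a=np.radians(14.7);yv=np.array([-np.sin(a),np.cos(a),0]);xv=np.array([np.cos(a),np.sin(a),0])
c=np.array([.4389,-.1151,.0957])
q=[proj(s,c+.013*yv+i*.01*xv+[0,0,k*.023]) for i,k in((-1,-1),(1,-1),(1,1),(-1,1))]
print('exp corners',np.round(q,1),np.mean(q,0))
for r in range(203,230,3): print(r,(I[r-195,6:24,0]-I[r-195,6:24,2]).astype(int))
go((.4396,-.1151,.1056),14.7)
E
```

```text
weighted 451.06180422264873 215.71381957773514
exp corners [[453.4 228.2]
 [445.2 225.1]
 [447.8 204.2]
 [456.1 207.2]] [450.60880912 216.16640686]
203 [17 10  1  3  4  4 12 17 19 15  4  2  1  2  3  2  0  2]
206 [14  4  2  2  3 23 46 81 76 74 86 85 85 64 18 17 14  3]
209 [14  1  3  4  4 41 75 82 82 81 82 82 83 80 58 23  7  3]
212 [18 16  9  3  7 35 81 82 83 82 81 82 82 86 47 10  4  4]
215 [ 9 10  8  7 29 58 81 81 82 81 81 83 82 82 51  7  3  4]
218 [ 7 10 10  9 33 74 82 81 82 81 82 81 82 55 23  5  4  4]
221 [ 6  8  8 18 42 81 81 81 81 81 81 81 76 40 14 13 11 10]
224 [ 8  9  8 36 73 81 80 82 80 80 82 79 52 24 14 12 11  9]
227 [10  9  9  9  9  8 12 14 24 45 74 84 46 14 13 12 11 11]
t 23.55 pos [ 0.4388 -0.115   0.1053] head 14.71 tilt [-0.  0.] w 0.0254 F [ 0.2 -0.3 -0.8]
shift cm [ 0.07  0.02 -0.03] roll 0.01
```

The residual in the scene view is about 0.5 px (roughly 1.5 mm). One small nudge, settle, and hand in.

Call:
{"op": "play_rows", "data": {"motion": [{"fingers": 0.7, "translation": [0.08, -0.05, 0], "roll": 0}, {"fingers": 0.7, "translation": [0.08, -0.05, 0], "roll": 0}, {"fingers": 0.7, "translation": [0.08, -0.05, 0], "roll": 0}, {"fingers": 0.7, "translation": [0.08, -0.05, 0], "roll": 0}, {"fingers": 0.7, "translation": [0.08, -0.05, 0], "roll": 0}, {"fingers": 0.7, "translation": [0.08, -0.05, 0], "roll": 0}, {"fingers": 0.7, "translation": [0.08, -0.05, 0], "roll": 0}, {"fingers": 0.7, "translation": [0.08, -0.05, 0], "roll": 0}, {"fingers": 0.7, "translation": [0.08, -0.05, 0], "roll": 0}, {"fingers": 0.7, "translation": [0.08, -0.05, 0], "roll": 0}, {"fingers": 0.7, "translation": [0.08, -0.05, 0], "roll": 0}, {"fingers": 0.7, "translation": [0.08, -0.05, 0], "roll": 0}]}}

```text
clock: 24.55
eef_pos: [0.4395, -0.1144, 0.1053]
tool_rot: [0.992, 0.128, 0.0, 0.0]
ft_force: [-0.7, -0.3, -0.5]
grip_width: 0.0249
```

```bash
python3 - <<'E'
from m import *
go((.4396,-.1151,.1056),14.7)
print(np.abs(bot.get_obs()['joint_vel']).max())
print(bot.job_done())
E
```

```text
t 24.55 pos [ 0.4395 -0.1144  0.1053] head 14.71 tilt [0. 0.] w 0.0249 F [-0.7 -0.3 -0.5]
shift cm [-0.01  0.07 -0.03] roll 0.01
0.0014509673798681676
the job is handed in; nothing more can be done
None
```

The stand is set up and the job was handed in at 24.6 s: opal on the window, blue on the opal, and the amber cell held in the light path. The hand-in gave no verdict.

- **Filters:** In the top view the opal was about 1 mm and the blue about 0.5 mm from the window centre. The scene camera agreed on the blue within about 0.5 mm. Its opal reading was unusable because the background merged into the mask.
- **Cell:** I gripped it across the two frosted faces. At hand-in the tool was within 1 mm of the window axis, vertical, and turned to the stand's yaw. The cell's middle should be at about 0.100 m, level with the eye, with its underside about 20 mm above the stack. The arm was still.
- **Disagreement:** The last camera check of the amber face, before a final trim of about 1 mm, was about 0.5 px (1.5 mm) from where it should be. I did not check it with a camera after that trim. The last blue-disc reading was spoiled by the cell's shadow, so I ignored it.
- **Left alone:** The arm never went to the black blank or the tweezers.

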